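Lock the mosaic panel with its key, by feel

TASK

Lock the mosaic panel to its stand: take the red-handled locking key off the cork pad, feel with its rod along the sprung steel strip hidden under the panel's front overhang until it drops into the slot, then push the key gently fully home, up to its brass collar, and leave it there with its handle resting upright on the wooden sill. Never press the key against the strip or the rest of the stand with more than 20 N, and leave the other things on the table where they are.

Things in the scene. Friction and masses are not known exactly. Their poses are not given: they have to be found in the camera images.
- key_center (a point): Centre of the locking key's red handle, half-way up (22 mm above its underside). The handle is a block 50 mm long (x), 26 mm wide (y), 44 mm tall (z): grip it from above across the 26 mm. The key weighs about 180 g and balances about 14 mm ahead (+x) of this point. It starts lying on the cork pad, handle upright, rod pointing roughly away from the robot.
- key_tip (a point): End of the key's straight 10 mm steel rod, which leaves the handle's +x end at handle mid-height: 138 mm along x from the handle's centre. A brass collar 22 mm across, 6 mm thick, sits round the rod as the stop; its front face is 38 mm short of this end. Axes as the key's: x along the rod, z up.
- pad: Cork rest pad 150 x 110 x 12 mm fixed to the table; the key starts on it, on the left or on the right of the stand. Origin under its centre, on the table.
- stand: Fixed stand with the mosaic panel. x points into the stand, away from the robot, y along the panel's front edge, z up. Origin on the table, below the middle of the hidden strip's front face. With the key fully home its collar meets the strip, the rod end at x = 38 mm, the handle centre at x = -100 mm; let go with the strip still pushed in, it kicks the key back: ease off first.
- strip_mid (a point): Middle of the front face (x = 0, looking to -x) of the hidden steel strip, 46 mm above the table; axes as the stand's. One slot, 14 mm wide (y), 35 to 57 mm above the table, 40 mm deep, sharp-edged, its middle anywhere from y = -40 to +40 mm (not at this point); else the strip is flat. Solid cheeks, fronts at x = -45 mm, leave it open from y = -85 to +85 mm.
- strip_end (a point): Left end (y = +85 mm) of the open part of that strip's resting face. The strip is sprung: pushed along +x it starts to yield at 1.5 N, stiffens by 0.5 N per mm to a hard stop at 12 mm (7.5 N), springs back, and does not give sideways. With the rod pressed on it and slid onto the slot, it springs back round the rod: the push falls to nothing and the slot's side then stops the rod.
- panel_edge (a point): Middle of the panel's front edge, at x = -55 mm of the stand, 81 mm above the table. The panel (white board, stone-coloured squares) is 260 x 330 mm, its underside 72 mm and its top 92 mm above the table: it roofs over the strip.
- sill: Fixed wooden sill board in front of and under the strip, turned like the stand. Origin at the stand's. Its top is 20 mm above the table; it is 190 mm wide (y) and runs from x = -190 mm to the strip. The key's handle slides and finally rests on it; the rod's axis is then 42 mm above the table.
- tub: Clear open tub 150 x 110 x 50 mm with a few stone tiles, on the side of the stand away from the pad; a bystander. Origin under its centre.
- tape: Roll of masking tape, 70 mm across, 25 mm tall, lying flat; a bystander. Origin under its centre.
- jar: Glass jar with white lid, 64 mm across, 90 mm tall; a bystander. Origin under its centre.
- glue: White glue bottle with black cap, 76 mm across, 190 mm tall; a bystander. Origin under its centre.
- brush: Brush with wooden handle, lying; a bystander.
- scraper: Spatula-like scraper with black handle, lying; a bystander.
Mind the look-alikes: they are no part of the job. Leave any blue look-alike of the part that bears key_center alone.

How it is judged (in metres and radians):
On the way, in this order (a step that is already met when the one before it is completed fails the run):
1. the key is lifted off the cork pad (distance of key_center from where it was at the start of the episode above 0.03 m and contact force between key and pad below 0.05 N and contact force between key and the fingers above 1 N), for 0.1 s.
2. the rod's end has entered the slot, 15 mm or more behind the strip's resting face (x of key_tip in the frame of stand above 0.015 m and y of key_tip in the frame of stand between -0.055 and 0.055 m and z of key_tip in the frame of stand between 0.03 and 0.06 m), for 0.1 s.
At the end, for the whole second after the job is handed in: The key is in the slot: rod's end at least 32 mm behind the strip's resting face (38 mm when the collar is home), handle resting on the sill (its centre less than 47 mm above the table, upright within 0.12 rad), rod within 0.12 rad of the stand's x axis, released and at rest (x of key_tip in the frame of stand above 0.032 m and y of key_tip in the frame of stand between -0.055 and 0.055 m and z of key_tip in the frame of stand between 0.03 and 0.06 m and angle between key_tip's own z axis and vertical below 0.12 rad and height (world z) of key_center below 0.047 m and angle between the x axis of key_tip and the x axis of stand, either way round below 0.12 rad and linear speed of key below 0.02 m/s and contact force between key and sill above 0.3 N); the robot touches nothing.
It fails at once if the key is pressed against the stand (strip, panel or cheeks) with more than 20 N (contact force between key and stand above 20 N).
It fails at once if another thing on the table is moved by more than 20 mm (distance of any of tub, tape, jar, glue, brush, scraper from where it was at the start of the episode above 0.02 m).
It also fails if it takes over 51 s, if anything falls off the work surface, if the arm or the gripper's body presses on something with over 40 N, if the wrist force passes 120 N, or if a joint passes its speed limit or range.

ROBOT

A 6-joint arm with a two-finger parallel gripper is mounted at the origin on the work surface. World frame = base frame: x ahead of the robot, y to its left, z up, the work surface at z = 0. Lengths are in m, angles in degrees, forces in N, time in s.
With the tool pointing down it reaches from about 0.35 to 0.875 m from the base axis. Payload 4.2 kg.
Tool frame: the origin (TCP) lies on the centre line of the jaws, within the pads' length; the fingertips stand 8 mm ahead of it and the grasp point (between the pads) lies 11 mm behind it; z points along the fingers, y is the direction in which the jaws open and shut (so a half turn about z gives the same grasp; the last joint's range is limited). The gripper opens to 87 mm and grips with 3 to 60 N. Pads are 19 mm wide; open, the fingers measure 117 mm over their backs; the gripper's body (75 mm by 190 mm) begins 51 mm behind the grasp point.
Start: joints at [-60.871, 22.042, 0.453, 0, -68.411, -14.817], TCP at [0.155, -0.606, 0.198] pointing down, gripper open.
Joint ranges: [-179.83, 179.83], [-69.29, 118.12], [-61.27, 80.66], [-181.25, 117.63], [-171.15, -9.14], [-177.46, 177.46]. Speed limits (degrees/s): [159.86, 159.86, 180, 180, 180, 180].

INTERFACE

Orientations are given as a 3x3 rotation matrix whose columns are the frame's x, y, z axes.
In Python, from station import sense, capture, finish_job, recognise gives the robot as it stands.
- The arm moves only by the tool apply_moves, never from a script. Its argument "plan" is a list that holds one entry, the list of rows, each a list of 7 numbers: the opening in per cent of the stroke, from 0 (shut) to 100 (fully open), then the shift along the world's x, y, z in units of 25 mm (1.0 is 25 mm), then the turn, a rotation vector about the world's x, y, z in rad. A call has 1 to 12 rows; each row shifts and turns the pose as measured when the row begins; what a row does not reach is not made up. A row lasts 1/12 s, in which the tool goes at most 41.7 mm and 7.16 degrees, less where a joint would pass 70% of its speed; a pose out of reach is approached as far as the arm can. A call is refused whole if a number of a shift passes 1 or a number of a turn 0.125, either way. A call with a gripper value outside its range is refused whole. The fingers move at their own pace and stop on an object; the grip force is fixed at half the most. Time passes only in rows, so rows that do not move let the fingers close. It gives the time, the measured TCP pose, the force and the opening at its end, in the units of the state.
- sense(): the state, without advancing time (a new reading comes with each control period).
- capture(name): name is "scene" or "top" or "wrist"; returns a dict with "pixels" (420x560x3 uint8, red, green, blue), "depth" (420x560 float32, m along the optical axis (not along the pixel's ray), 0 where there is no reading), "mtx" (3x3 intrinsics, pixels), "R" (3x3) and "t" (3): a world point X has camera coordinates R X + t; the wrist camera has in their place "mount" (4x4, takes a point from camera to tool coordinates, whose origin is the TCP and whose axes are the flange's). Camera axes: x right, y down, z forward; pixel columns grow to the right and rows downward; lengths in m; the calibration is good to about 2 mm. A picture is of the moment at which its call begins: read the wrist's pose just before it.
- finish_job(): hands the job in, once; it reports no verdict.
Trained networks look in a picture, given as the dict that the camera call returned (one of the last four; its "shot" number tells which), for a name from the list of things; names that differ only in an ending like _2 or _b are one class to them, and where a whole thing is asked for, a point or a joint stands for the part that bears it (a point fixed in the world has none). Each returns a list of dicts, best first, with "score" (0 to 1); they miss things now and then, are a little off and sometimes report something else, mostly with a low value. They report only what shows in the picture. A call takes as long as a camera call. They do not tell look-alikes from the thing itself.
- recognise(label, picture): "at" ([x, y, z] in m, in the coordinates of the camera as it stood for that picture, good to about 4 mm: the middle of the surface that is visible of it).
The state is a dict: "time_s": time; "joints": joint angles; "joint_velocities": joint speeds; "effort": joint torques, N m; "tcp_pos": TCP position; "ee_rot": TCP orientation; "wrist_force": force on the tool from outside, world axes, zero at the start; "moment": the same for the moment, N m; "gripper_width": opening from 0.0 (shut) to 1.0 (fully open).
Only numpy, scipy, OpenCV 4.12 (cv2) and the standard library are available. Lean on these libraries where they do the work, as an engineer would, in place of code of your own. Each camera call takes 0.05 s, during which the arm holds its last target.

## Working session

There is one attempt and no reset: what is moved stays moved. The work goes in short steps, Python scripts to look and compute and a tool call to move; the robot and the scene stay as the last step left them, time stands still between calls to the robot, and variables do not carry over. Pictures are saved under pics/ and viewed, and the job is handed in when it is done.

Besides the shell and the picture viewer there is one more tool, called after "Emit:" in YAML: its name, and indented under it one key for each argument. apply_moves: Moves the arm, as the interface text tells. Its arguments: {"type":"object","properties":{"plan":{"type":"array","items":{"type":"array","items":{"type":"array","items":{"type":"number"}}}}},"required":["plan"]}

```bash
ls; mkdir -p pics; python3 - <<'E'
from station import sense, capture, recognise
import cv2, numpy as np, pickle
s=sense(); print(s)
for n in ("scene","top"):
    p=capture(n); cv2.imwrite(f"pics/{n}0.png",p["pixels"][:,:,::-1]); pickle.dump(p,open(f"{n}0.pkl","wb"))
    for l in ("key_center","key_tip","pad","stand","panel_edge","sill","strip_mid","strip_end","tub"):
        try:
            for d in recognise(l,p)[:3]:
                w=p["R"].T@(np.array(d["at"])-p["t"]); q=p["mtx"]@np.array(d["at"]); print(n,l,round(d["score"],2),w.round(4),(q[:2]/q[2]).round())
        except Exception as e: print(l,e)
E
```

```text
pics
{'time_s': 0.0, 'joints': array([-6.08715841e+01,  2.20916492e+01,  3.80137236e-01, -2.83996067e-02,
       -6.84102845e+01, -1.48159368e+01]), 'joint_velocities': array([0.04522861, 0.10778543, 0.06042098, 0.02995685, 0.08030059,
       0.0621965 ]), 'effort': array([ 1.41848082e-03, -3.90661919e+01,  1.87402439e+01,  4.21969593e+00,
        1.10295473e-02, -1.91135400e-04]), 'tcp_pos': array([ 0.15435488, -0.60497138,  0.19675427]), 'ee_rot': array([[-9.69007073e-01, -2.47032170e-01, -6.32123529e-04],
       [-2.47032959e-01,  9.69004843e-01,  2.08121728e-03],
       [ 9.84031409e-05,  2.17286961e-03, -9.99997634e-01]]), 'wrist_force': array([-0.77018478, -0.19742596,  0.38259662]), 'moment': array([-0.04778556, -0.03132618,  0.00960176]), 'gripper_width': 0.9989402825176715}
scene key_center 0.93 [ 0.251  -0.2617  0.0269] [177. 245.]
scene key_center 0.89 [ 0.4747 -0.3527  0.0422] [218. 299.]
scene key_center 0.71 [0.3475 0.1615 0.026 ] [277. 172.]
scene key_tip 0.59 [ 0.4697 -0.3475  0.0363] [218. 298.]
scene key_tip 0.58 [ 0.2445 -0.2647  0.0244] [175. 245.]
scene key_tip 0
[... 735 characters left out ...]
158  0.0404] [216. 259.]
top key_center 0.59 [ 0.2368 -0.2622  0.0403] [370. 297.]
top key_tip 0.78 [0.3444 0.1557 0.0395] [217. 261.]
top key_tip 0.73 [ 0.4673 -0.3458  0.0436] [397. 213.]
top key_tip 0.72 [ 0.2456 -0.2662  0.0397] [371. 294.]
top pad 0.57 [ 0.4588 -0.317   0.0114] [385. 217.]
top pad 0.5 [0.7288 0.0195 0.0925] [264. 118.]
top stand 0.76 [0.7306 0.0196 0.094 ] [264. 117.]
top panel_edge 0.8 [0.7306 0.0249 0.0916] [262. 118.]
top sill 0.78 [0.5391 0.0235 0.0206] [264. 191.]
top sill 0.34 [0.4652 0.4634 0.0166] [109. 219.]
top strip_mid 0.96 [0.7275 0.0188 0.0917] [265. 119.]
top strip_end 0.73 [0.7328 0.0209 0.0906] [264. 117.]
top tub 0.94 [0.442  0.3334 0.0072] [156. 227.]
```

View pics/scene0.png

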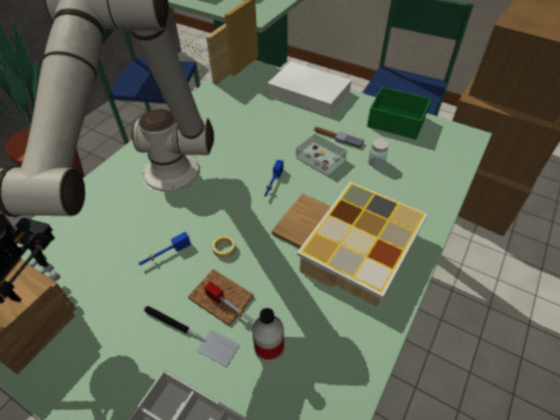

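View pics/top0.png

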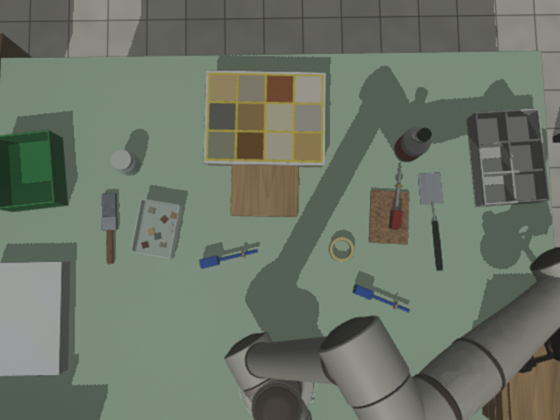

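The scene shows the red key on the cork pad (top view: handle 396,218, rod up to 400,165). Two blue look-alikes are at (208,262) and (362,293). The white-rimmed panel is at (264,117), with the sill below it at (264,190). Only the red one on the cork fits the description. Next I'll confirm it in a crop and measure it.

```bash
cat > h.py <<'E'
import numpy as np, cv2, pickle
def cloud(p):
    d=p["depth"]; v,u=np.indices(d.shape); K=p["mtx"]
    c=np.stack([(u-K[0,2])/K[0,0]*d,(v-K[1,2])/K[1,1]*d,d],-1)
    return (c-p["t"])@p["R"]
def proj(p,X):
    c=p["R"]@np.array(X)+p["t"]; q=p["mtx"]@c; return q[:2]/q[2]
def unproj(p,uv,z):
    K=p["mtx"]; r=p["R"].T@(np.linalg.inv(K)@np.array([uv[0],uv[1],1.])); o=-p["R"].T@p["t"]
    return o+r*(z-o[2])/r[2]
E
python3 - <<'E'
from h import *
p=pickle.load(open("top0.pkl","rb")); W=cloud(p); px=p["pixels"]
print("cam",-p["R"].T@p["t"], p["mtx"][0,0])
cv2.imwrite("pics/crop_key.png",cv2.resize(px[130:260,350:450,::-1],None,fx=5,fy=5,interpolation=cv2.INTER_CUBIC)[:600])
cv2.imwrite("pics/crop_stand.png",cv2.resize(px[55:230,190:340,::-1],None,fx=4,fy=3.4,interpolation=cv2.INTER_CUBIC))
hsv=cv2.cvtColor(px,cv2.COLOR_RGB2HSV)
red=((hsv[...,0]<8)|(hsv[...,0]>172))&(hsv[...,1]>170)&(W[...,2]>0.045)&(W[...,2]<0.07)
red[:180]=0; red[:, :370]=0
pts=W[red]; print(red.sum(),pts.mean(0),pts.min(0),pts.max(0))
print(cv2.minAreaRect(pts[:,:2].astype(np.float32)))
# panel top
z=W[...,2]; m=((z>0.084)&(z<0.1)).astype(np.uint8); n,l,st,c=cv2.connectedComponentsWithStats(m)
for i in range(1,n):
    if st[i,4]>3000:
        q=W[l==i]; r=cv2.minAreaRect(q[:,:2].astype(np.float32)); print("panel",r,q[:,2].mean()); print(cv2.boxPoints(r))
# sill
m=((z>0.012)&(z<0.028)).astype(np.uint8); n,l,st,c=cv2.connectedComponentsWithStats(m)
for i in range(1,n):
    if st[i,4]>1000:
        q=W[l==i]; r=cv2.minAreaRect(q[:,:2].astype(np.float32)); print("low",c[i],r,q[:,2].mean()); print(cv2.boxPoints(r))
E
```

```text
cam [ 0.3551057  -0.01061132  1.43023446] 500.72671431352927<stdin>:9: RuntimeWarning: Mean of empty slice.
  ret = um.true_divide(
Traceback (most recent call last):
ValueError: zero-size array to reduction operation minimum which has no identity
```

```bash
sleep 0
python3 - <<'E'
from h import *
p=pickle.load(open("top0.pkl","rb")); W=cloud(p); px=p["pixels"]
hsv=cv2.cvtColor(px,cv2.COLOR_RGB2HSV)
print(px[205:232:3,396],W[205:232:3,396].round(4))
red=((hsv[...,0]<8)|(hsv[...,0]>172))&(hsv[...,1]>150)&(W[...,2]>0.03)
red[:180]=0; red[240:]=0;red[:, :370]=0;red[:,420:]=0
pts=W[red]; print(red.sum(),np.argwhere(red).mean(0),pts.mean(0),pts.min(0),pts.max(0))
print(cv2.minAreaRect(pts[:,:2].astype(np.float32)),np.median(pts[:,2]))
z=W[...,2]; m=((z>0.084)&(z<0.1)).astype(np.uint8); n,l,st,c=cv2.connectedComponentsWithStats(m)
for i in range(1,n):
    if st[i,4]>3000:
        q=W[l==i]; r=cv2.minAreaRect(q[:,:2].astype(np.float32)); print("panel",r,q[:,2].mean()); print(cv2.boxPoints(r))
m=((z>0.012)&(z<0.028)).astype(np.uint8); n,l,st,c=cv2.connectedComponentsWithStats(m)
for i in range(1,n):
    if st[i,4]>1000:
        q=W[l==i]; r=cv2.minAreaRect(q[:,:2].astype(np.float32)); print("low",c[i],r,q[:,2].mean()); print(cv2.boxPoints(r))
E
```

```text
[[103 107 110]
 [ 76  81  82]
 [100  49  43]
 [ 99  49  42]
 [101  48  42]
 [100  48  43]
 [101  48  43]
 [101  47  42]
 [ 86  62  49]] [[ 0.4909 -0.3452  0.0356]
 [ 0.4822 -0.3441  0.0389]
 [ 0.4723 -0.3396  0.0564]
 [ 0.4642 -0.34    0.0531]
 [ 0.4559 -0.3396  0.0537]
 [ 0.4471 -0.3376  0.0608]
 [ 0.4391 -0.3383  0.0566]
 [ 0.4308 -0.3379  0.0567]
 [ 0.4245 -0.3473  0.0161]]
16 [217.5    396.9375] [ 0.45425094 -0.34154815  0.05609106] [ 0.42817982 -0.35123023  0.05098407] [ 0.46980329 -0.33230593  0.06131721]
((0.4491841793060303, -0.34146973490715027), (0.01802138239145279, 0.04091374948620796), 84.00211334228516) 0.056572589824551885
panel ((0.7330955862998962, 0.018438443541526794), (0.33083581924438477, 0.26224836707115173), 88.16182708740234) 0.09176794402723397
[[ 0.5967328  -0.14268832]
 [ 0.85884625 -0.15110038]
 [ 0.8694584   0.1795652 ]
 [ 0.6073449   0.18797727]]
low [264.07751708 190.38402138] ((0.5409799218177795, 0.024987265467643738), (0.18977195024490356, 0.1455593705177307), 88.19684600830078) 0.02014864844289613
[[ 0.4652506  -0.06756165]
 [ 0.6107379  -0.07214179]
 [ 0.61670923  0.11753618]
 [ 0.47122192  0.12211632]]
low [387.88800793 217.88701685] ((0.45938003063201904, -0.32876232266426086), (0.11036492884159088, 0.14867714047431946), 86.00283813476562) 0.01481457160334537
[[ 0.38137567 -0.37862864]
 [ 0.52969116 -0.38899246]
 [ 0.5373844  -0.278896  ]
 [ 0.3890689  -0.2685322 ]]
```

View pics/crop_key.png

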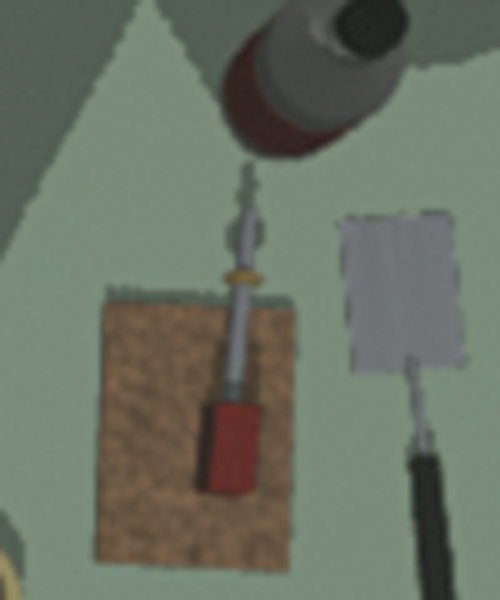

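View pics/crop_stand.png

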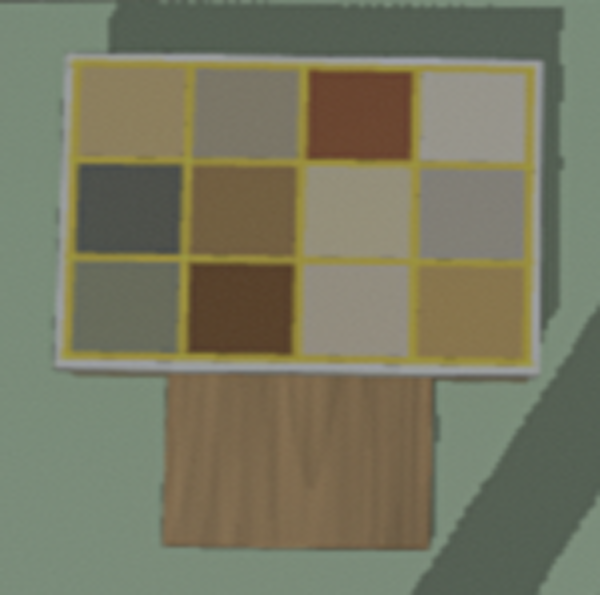

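The crop confirms the red-handled key: handle top at crop (235,449), brass collar at (243,279), rod tip at (248,168). Next I'll work out its exact axis and the glue clearance.

```bash
python3 - <<'E'
from h import *
p=pickle.load(open("top0.pkl","rb"))
f=lambda c,z: unproj(p,(350+(c[0]-2)/5,130+(c[1]-2)/5),z)
cs=[f(c,.056) for c in [(217,404),(262,404),(254,494),(207,492)]]
c=np.mean(cs,0); print("center",c, [x.round(4) for x in cs])
a=f((234,398),.034); b=f((248,168),.034); col=f((243,279),.034)
for q in (a,col,b): print(q.round(4), np.linalg.norm((q-c)[:2]))
d=b-c; print("yaw",np.degrees(np.arctan2(d[1],d[0])),"rod",np.degrees(np.arctan2(*(b-a)[[1,0]])))
e=(cs[0]+cs[1]-cs[2]-cs[3]); print("handle",np.degrees(np.arctan2(e[1],e[0])))
from station import capture,recognise,sense
for n in("scene","top"):
    q=capture(n)
    for l in("glue","tape","scraper"):
        for r in recognise(l,q)[:1]: print(n,l,r["score"],(q["R"].T@(np.array(r["at"])-q["t"])).round(4))
E
```

```text
center [ 0.44934533 -0.34045299  0.056     ] [array([ 0.4741, -0.3314,  0.056 ]), array([ 0.4737, -0.3563,  0.056 ]), array([ 0.424, -0.35 ,  0.056]), array([ 0.4256, -0.3241,  0.056 ])]
[ 0.4792 -0.3462  0.034 ] 0.030423987512300125
[ 0.5465 -0.3539  0.034 ] 0.09803543050121273
[ 0.6098 -0.3591  0.034 ] 0.1614889144742889
yaw -6.636196588160061 rod -5.633439231979952
handle -7.92327044119335
scene glue 0.76 [ 0.666  -0.4027  0.1189]
scene tape 0.85 [ 0.3733 -0.188   0.0215]
scene scraper 0.6 [ 0.521  -0.4602  0.0047]
top glue 0.69 [ 0.6482 -0.372   0.1292]
top tape 0.82 [ 0.3688 -0.1921  0.0255]
top scraper 0.67 [ 0.5178 -0.4597  0.0008]
```

Emit:
apply_moves:
  plan:
    - [[100,0.98,0.88,0,0,0,-0.031],[100,0.98,0.88,0,0,0,-0.031],[100,0.98,0.88,0,0,0,-0.031],[100,0.98,0.88,0,0,0,-0.031],[100,0.98,0.88,0,0,0,-0.031],[100,0.98,0.88,0,0,0,-0.031],[100,0.98,0.88,0,0,0,-0.031],[100,0.98,0.88,0,0,0,-0.031],[100,0.98,0.88,0,0,0,-0.031],[100,0.98,0.88,0,0,0,-0.031],[100,0.98,0.88,0,0,0,-0.031],[100,0.98,0.88,0,0,0,-0.031]]

```text
time_s: 2.4
tcp_pos: [0.4547, -0.3327, 0.1985]
ee_rot: [[-0.988, 0.152, 0.001], [0.152, 0.988, -0.003], [-0.001, -0.002, -1.0]]
wrist_force: [0.7, -0.5, 0.6]
gripper_width: 1.001
```

```bash
cat >> h.py <<'E'
def wristify(p,s):
    T=np.eye(4); T[:3,:3]=s["ee_rot"]; T[:3,3]=s["tcp_pos"]
    M=T@np.asarray(p["mount"]); p["R"]=M[:3,:3].T; p["t"]=-M[:3,:3].T@M[:3,3]; return p
E
python3 - <<'E'
from h import *
from station import *
s=sense(); p=wristify(capture("wrist"),s); print(s["tcp_pos"],s["time_s"],p["mount"].round(3).tolist())
cv2.imwrite("pics/w1.png",p["pixels"][:,:,::-1]); pickle.dump(p,open("w1.pkl","wb"))
for d in recognise("key_center",p): print(d["score"],p["R"].T@(np.array(d["at"])-p["t"]))
W=cloud(p); px=p["pixels"]; hsv=cv2.cvtColor(px,cv2.COLOR_RGB2HSV)
red=(((hsv[...,0]<8)|(hsv[...,0]>172))&(hsv[...,1]>120)); m=red&(abs(W[...,2]-.056)<.006)
q=W[m]; print(m.sum(),np.median(q,0),cv2.minAreaRect(q[:,:2].astype(np.float32)))
E
```

```text
[ 0.45469701 -0.33268945  0.19851569] 2.4 [[-0.0, -0.968, -0.252, 0.068], [1.0, -0.0, 0.001, 0.001], [-0.001, -0.252, 0.968, -0.187], [0.0, 0.0, 0.0, 1.0]]
0.89 [ 0.4560036  -0.33956005  0.05522103]
1504 [ 0.44986257 -0.33664385  0.05618329] ((0.5247148871421814, -0.35491424798965454), (0.02879403904080391, 0.20307229459285736), 76.26809692382812)
```

View pics/w1.png

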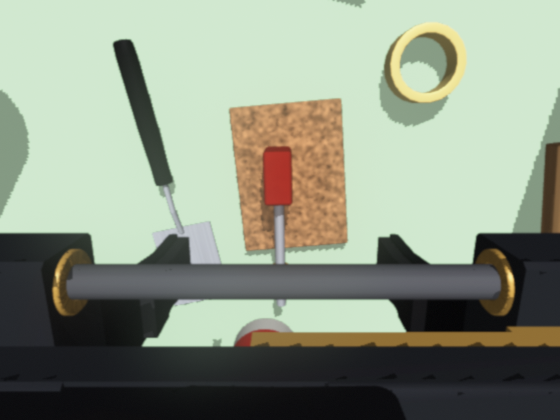

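```bash
python3 - <<'E'
from h import *
p=pickle.load(open("w1.pkl","rb")); W=cloud(p); px=p["pixels"]; hsv=cv2.cvtColor(px,cv2.COLOR_RGB2HSV)
red=(((hsv[...,0]<8)|(hsv[...,0]>172))&(hsv[...,1]>120)); red[230:]=0; red[:, :255]=0; red[:,300:]=0
m=red&(abs(W[...,2]-.056)<.006)
q=W[m]; r=cv2.minAreaRect(q[:,:2].astype(np.float32)); print(m.sum(),np.median(q,0),r); print(cv2.boxPoints(r))
# rod
g=np.zeros_like(m); g[210:262,265:295]=1; g&=(W[...,2]>.025)&(W[...,2]<.045)
q=W[g]; print(g.sum(), np.median(q,0)); l=cv2.fitLine(q[:,:2].astype(np.float32),cv2.DIST_HUBER,0,.01,.01).ravel(); print(l, np.degrees(np.arctan(l[1]/l[0])), "offset at cx", l[3]+(0.449-l[2])*l[1]/l[0])
cv2.imwrite("pics/w1c.png",cv2.resize(px[130:270,220:360,::-1],None,fx=4,fy=4))
E
```

```text
1503 [ 0.44984501 -0.33663769  0.05618434] ((0.45122072100639343, -0.33706310391426086), (0.025159981101751328, 0.05045849084854126), 81.59851837158203)
[[ 0.42442417 -0.3458219 ]
 [ 0.47434115 -0.35319433]
 [ 0.47801727 -0.32830432]
 [ 0.4281003  -0.32093188]]
521 [ 0.51043658 -0.34422323  0.03838536]
[ 0.99129856 -0.13163278  0.5109994  -0.34425503] -7.5639544 offset at cx -0.33602223
```

View pics/w1c.png

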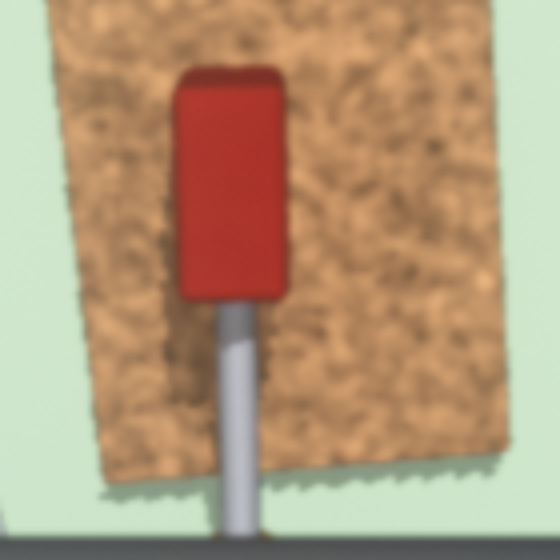

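Emit:
apply_moves:
  plan:
    - [[100,-0.17,-0.21,-0.5,0,0,0.012],[100,0,0,-1,0,0,0],[100,0,0,-1,0,0,0],[100,0,0,-1,0,0,0],[100,0,0,-1,0,0,0],[100,0,0,-1,0,0,0],[100,0,0,-0.5,0,0,0],[100,0,0,0,0,0,0]]

```text
time_s: 3.17
tcp_pos: [0.4538, -0.3377, 0.0462]
ee_rot: [[-0.992, 0.128, 0.01], [0.128, 0.992, -0.008], [-0.011, -0.006, -1.0]]
wrist_force: [0.3, 0.6, -0.8]
gripper_width: 1.002
```

Emit:
apply_moves:
  plan:
    - [[100,-0.12,0,-0.4,0.008,0.01,-0.011],[100,0,0,-0.17,0,0,0],[100,0,0,0,0,0,0]]

```text
time_s: 3.42
tcp_pos: [0.4508, -0.3388, 0.0319]
ee_rot: [[-0.99, 0.14, 0.0], [0.14, 0.99, 0.0], [-0.0, 0.0, -1.0]]
wrist_force: [0.0, -0.1, 0.8]
gripper_width: 0.997
```

Aligned. Now I'll close.

Emit:
apply_moves:
  plan:
    - [[0,0,0,0,0,0,0],[0,0,0,0,0,0,0],[0,0,0,0,0,0,0],[0,0,0,0,0,0,0],[0,0,0,0,0,0,0],[0,0,0,0,0,0,0],[0,0,0,0,0,0,0],[0,0,0,0,0,0,0]]

```text
time_s: 4.08
tcp_pos: [0.4536, -0.3403, 0.0362]
ee_rot: [[-0.99, 0.14, 0.008], [0.14, 0.99, -0.003], [-0.008, -0.002, -1.0]]
wrist_force: [-0.2, -0.0, 0.1]
gripper_width: 0.477
```

Emit:
apply_moves:
  plan:
    - [[0,-0.11,0.05,-0.17,0.003,0.008,0],[0,0,0,0,0,0,0],[0,0,0,0,0,0,0],[0,0,0,0,0,0,0],[0,0,0,0,0,0,0]]

```text
time_s: 4.5
tcp_pos: [0.4513, -0.3378, 0.0342]
ee_rot: [[-0.99, 0.139, -0.0], [0.139, 0.99, 0.001], [0.0, 0.001, -1.0]]
wrist_force: [-2.3, 4.4, 9.3]
gripper_width: 0.097
```

```bash
cat > shot.py <<'E'
import sys
from h import *
from station import *
tag=sys.argv[1]
for n in sys.argv[2:]:
    s=sense(); p=capture(n)
    if n=="wrist": p=wristify(p,s)
    pickle.dump(p,open(f"{n}_{tag}.pkl","wb")); cv2.imwrite(f"pics/{n}_{tag}.png",p["pixels"][:,:,::-1])
s=sense(); print(s["time_s"],s["tcp_pos"].round(4),s["wrist_force"].round(2),s["gripper_width"]); print(s["ee_rot"].round(3).tolist())
E
python3 shot.py a wrist scene
```

```text
4.6 [ 0.4514 -0.3379  0.0349] [-3.15  7.38 14.36] 0.041312997439686014
[[-0.99, 0.138, -0.0], [0.138, 0.99, 0.0], [0.0, 0.0, -1.0]]
```

View pics/wrist_a.png

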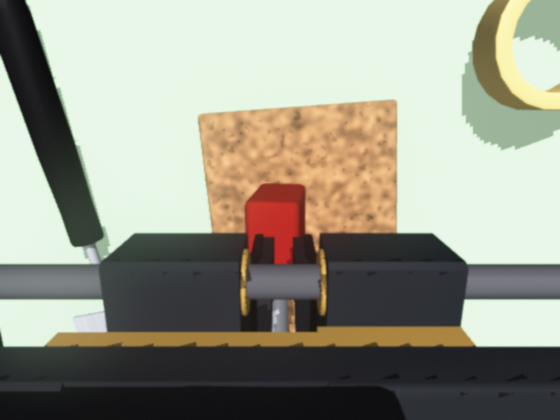

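View pics/scene_a.png

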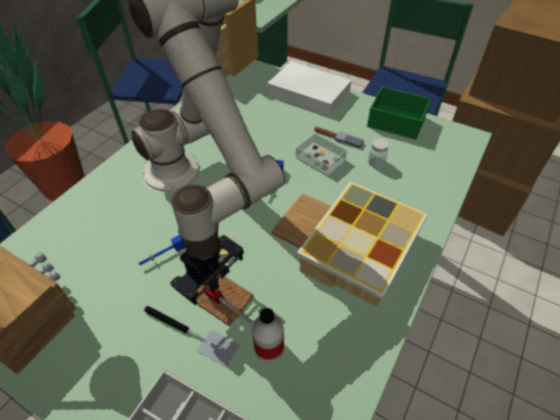

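```bash
python3 - <<'E'
from h import *
p=pickle.load(open("wrist_a.pkl","rb")); 
c=p["pixels"][170:340,210:360,::-1].astype(float); c=np.clip(255*(c/255)**0.5,0,255).astype(np.uint8)
a=cv2.resize(c,None,fx=3.5,fy=3.5,interpolation=cv2.INTER_CUBIC)
p=pickle.load(open("scene_a.pkl","rb")); c=p["pixels"][230:340,160:260,::-1]
b=cv2.resize(c,(400,595)[:1]+(440,),interpolation=cv2.INTER_CUBIC)
cv2.imwrite("pics/za.png",a[:600]); cv2.imwrite("pics/zb.png",b)
p=pickle.load(open("wrist_a.pkl","rb")); W=cloud(p)
for v in range(185,330,8): print(v,[tuple(W[v,u].round(3)) for u in (255,262,270,278,285,292,300)])
E
```

```text
185 [(np.float64(0.426), np.float64(-0.35), np.float64(0.013)), (np.float64(0.425), np.float64(-0.345), np.float64(0.02)), (np.float64(0.425), np.float64(-0.341), np.float64(0.022)), (np.float64(0.426), np.float64(-0.336), np.float64(0.023)), (np.float64(0.427), np.float64(-0.332), np.float64(0.022)), (np.float64(0.427), np.float64(-0.329), np.float64(0.022)), (np.float64(0.428), np.float64(-0.324), np.float64(0.021))]
193 [(np.float64(0.425), np.float64(-0.347), np.float64(0.04)), (np.float64(0.425), np.float64(-0.344), np.float64(0.041)), (np.float64(0.426), np.float64(-0.34), np.float64(0.04)), (np.float64(0.426), np.float64(-0.336), np.float64(0.042)), (np.float64(0.427), np.float64(-0.333), np.float64(0.041)), (np.float64(0.427), np.float64(-0.329), np.float64(0.041)), (np.float64(0.428), np.float64(-0.325), np.float64(0.038))]
201 [(np.float64(0.425), np.float64(-0.347), np.float64(0.054)), (np.float64(0.426), np.float64(-0.343), np.float64(0.055)), (np.float64(0.426), np.float64(-0.34), np.float64(0.055)), (np.float64(0.427), np.float64(-0.336), np.float64(0.056)), (np.float64
[... 6238 characters left out ...]
.float64(-0.342), np.float64(0.108)), (np.float64(0.498), np.float64(-0.346), np.float64(0.039)), (np.float64(0.499), np.float64(-0.343), np.float64(0.039)), (np.float64(0.516), np.float64(-0.34), np.float64(0.013)), (np.float64(0.457), np.float64(-0.332), np.float64(0.107))]
329 [(np.float64(0.452), np.float64(-0.346), np.float64(0.117)), (np.float64(0.458), np.float64(-0.345), np.float64(0.108)), (np.float64(0.458), np.float64(-0.343), np.float64(0.108)), (np.float64(0.503), np.float64(-0.347), np.float64(0.04)), (np.float64(0.504), np.float64(-0.343), np.float64(0.039)), (np.float64(0.522), np.float64(-0.341), np.float64(0.013)), (np.float64(0.459), np.float64(-0.332), np.float64(0.108))]
```

View pics/za.png

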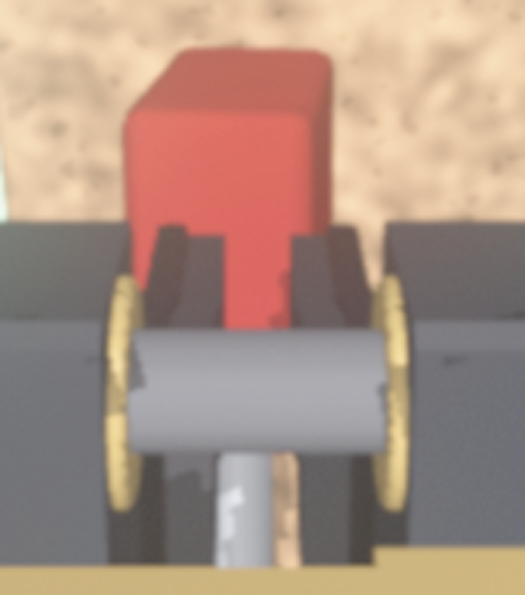

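View pics/zb.png

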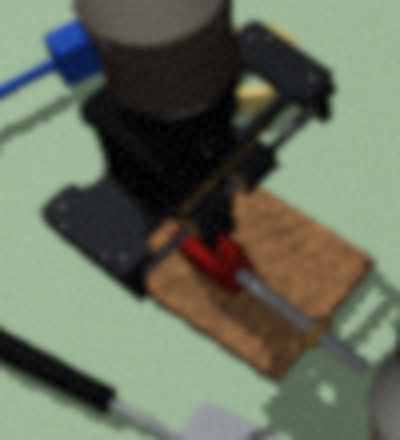

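```bash
python3 - <<'E'
from h import *
p=pickle.load(open("w1.pkl","rb")); W=cloud(p)
tcp=np.array([.4547,-.3327,.1985]); R=np.array([[-0.988,.152,.001],[.152,.988,-.003],[-.001,-.002,-1]])
L=(W-tcp)@R
for v in range(236,340,8): print(v,[tuple(float(a) for a in (L[v,u]*1000).round(0)) for u in (150,160,170,180,187,380,388,395,405,415)])
cv2.imwrite("pics/w1t.png",cv2.resize(np.clip(255*(p["pixels"][225:345,100:470,::-1]/255.)**.45,0,255).astype(np.uint8),None,fx=2.1,fy=2.1))
E
python3 shot.py b top
```

```text
236 [(-72.0, -144.0, 198.0), (-70.0, -132.0, 194.0), (11.0, -50.0, -29.0), (-71.0, -111.0, 196.0), (-70.0, -103.0, 195.0), (-71.0, 107.0, 197.0), (-71.0, 115.0, 198.0), (11.0, 51.0, -29.0), (-71.0, 134.0, 197.0), (-71.0, 145.0, 197.0)]
244 [(-81.0, -146.0, 199.0), (10.0, -52.0, -38.0), (10.0, -47.0, -38.0), (9.0, -44.0, -34.0), (7.0, -42.0, -29.0), (7.0, 44.0, -30.0), (9.0, 46.0, -35.0), (10.0, 49.0, -36.0), (11.0, 52.0, -40.0), (-80.0, 145.0, 197.0)]
252 [(-91.0, -147.0, 199.0), (11.0, -48.0, -48.0), (9.0, -46.0, -44.0), (8.0, -43.0, -41.0), (3.0, -43.0, -30.0), (3.0, 44.0, -31.0), (8.0, 45.0, -40.0), (9.0, 47.0, -44.0), (11.0, 49.0, -48.0), (-91.0, 147.0, 199.0)]
260 [(10.0, -50.0, -54.0), (9.0, -47.0, -51.0), (9.0, -43.0, -52.0), (5.0, -42.0, -42.0), (-1.0, -43.0, -30.0), (0.0, 44.0, -32.0), (5.0, 44.0, -44.0), (8.0, 45.0, -51.0), (9.0, 48.0, -52.0), (10.0, 51.0, -55.0)]
268 [(32.0, -29.0, -111.0), (32.0, -27.0, -110.0), (33.0, -24.0, -111.0), (32.0, -22.0, -110.0), (32.0, -21.0, -110.0), (33.0, 22.0, -111.0), (32.0, 24.0, -110.0), (33.0, 26.0, -111.0), (32.0, 28.0, -109.0), (32.0
[... 1312 characters left out ...]
0), (-169.0, 122.0, 197.0), (-170.0, 131.0, 199.0), (-5.0, 44.0, -69.0), (-2.0, 46.0, -74.0)]
324 [(-5.0, -45.0, -74.0), (-8.0, -43.0, -70.0), (-181.0, -131.0, 200.0), (-180.0, -119.0, 198.0), (-180.0, -111.0, 198.0), (-180.0, 114.0, 198.0), (-179.0, 123.0, 196.0), (-180.0, 132.0, 198.0), (-8.0, 44.0, -69.0), (-5.0, 46.0, -74.0)]
332 [(-8.0, -45.0, -74.0), (-10.0, -43.0, -71.0), (-191.0, -132.0, 199.0), (-191.0, -120.0, 199.0), (-191.0, -112.0, 198.0), (23.0, 20.0, -121.0), (24.0, 22.0, -121.0), (24.0, 23.0, -122.0), (24.0, 25.0, -121.0), (23.0, 28.0, -121.0)]
4.65 [ 0.4514 -0.338   0.0351] [-2.36  6.37 15.03] 0.02243058488708539
[[-0.99, 0.138, 0.0], [0.138, 0.99, -0.0], [-0.0, -0.0, -1.0]]
```

View pics/w1t.png

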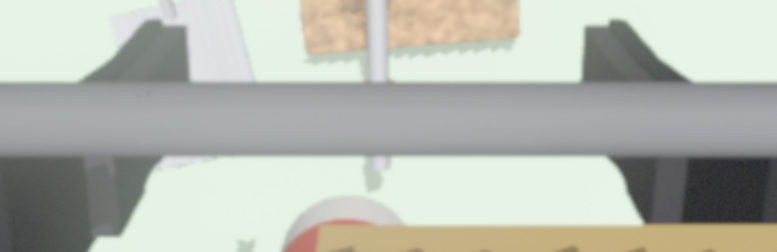

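The finger geometry in the wrist depth shows the fingertips about 29 mm *behind* the reported TCP, not 8 mm ahead. So the jaws closed on top of the handle, which matches the 15 N upward force. I'll lift, reopen, then look again and go about 37 mm deeper.

Emit:
apply_moves:
  plan:
    - [[0,0,0,0.6,0,0,0],[100,0,0,0.8,0,0,0],[100,0,0,0.6,0,0,0],[100,0,0,0,0,0,0],[100,0,0,0,0,0,0],[100,0,0,0,0,0,0],[100,0,0,0,0,0,0],[100,0,0,0,0,0,0],[100,0,0,0,0,0,0]]

```text
time_s: 5.4
tcp_pos: [0.4493, -0.3363, 0.0843]
ee_rot: [[-0.99, 0.138, -0.005], [0.138, 0.99, 0.003], [0.005, 0.002, -1.0]]
wrist_force: [-0.1, 0.4, 0.3]
gripper_width: 0.528
```

```bash
python3 shot.py c wrist; python3 - <<'E'
from h import *
p=pickle.load(open("wrist_c.pkl","rb")); W=cloud(p); px=p["pixels"]; hsv=cv2.cvtColor(px,cv2.COLOR_RGB2HSV)
red=(((hsv[...,0]<8)|(hsv[...,0]>172))&(hsv[...,1]>120)); red[260:]=0; red[:, :230]=0; red[:,330:]=0
m=red&(abs(W[...,2]-.056)<.008)
q=W[m]; r=cv2.minAreaRect(q[:,:2].astype(np.float32)); print(m.sum(),np.median(q,0),r); print(cv2.boxPoints(r))
E
```

```text
5.45 [ 0.4492 -0.3363  0.0841] [-0.38 -0.64 -0.4 ] 0.578436782898959
[[-0.99, 0.138, -0.005], [0.138, 0.99, 0.003], [0.006, 0.002, -1.0]]
3253 [ 0.44867806 -0.33669409  0.0562503 ] ((0.45031678676605225, -0.336847186088562), (0.025504155084490776, 0.04920143261551857), 82.23274993896484)
[[ 0.42421833 -0.3461575 ]
 [ 0.47296837 -0.35280704]
 [ 0.47641525 -0.32753688]
 [ 0.4276652  -0.32088733]]
```

View pics/wrist_c.png

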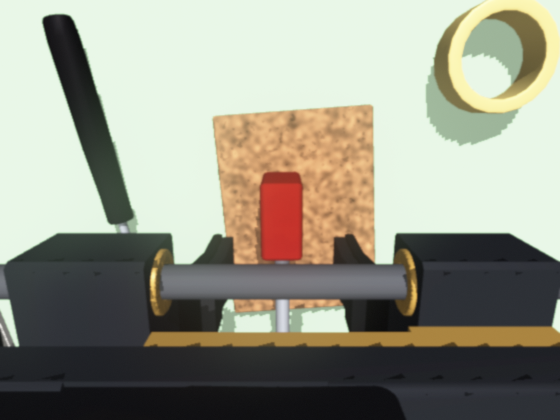

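Emit:
apply_moves:
  plan:
    - [[70,0.04,0,-0.6,-0.003,-0.005,0.0],[70,0,0,-0.7,0,0,0],[70,0,0,-0.7,0,0,0],[70,0,0,-0.4,0,0,0],[70,0,0,0,0,0,0]]

```text
time_s: 5.87
tcp_pos: [0.4503, -0.3365, 0.0212]
ee_rot: [[-0.99, 0.138, 0.0], [0.138, 0.99, -0.001], [-0.0, -0.001, -1.0]]
wrist_force: [-0.4, -0.3, -0.3]
gripper_width: 0.699
```

Emit:
apply_moves:
  plan:
    - [[70,0,0,-0.5,0,0,0],[70,0,0,-0.4,0,0,0],[70,0,0,0,0,0,0]]

```text
time_s: 6.12
tcp_pos: [0.4509, -0.337, -0.0018]
ee_rot: [[-0.99, 0.138, -0.0], [0.138, 0.99, -0.001], [-0.0, -0.001, -1.0]]
wrist_force: [-0.5, -0.1, -0.0]
gripper_width: 0.697
```

```bash
python3 shot.py d wrist scene; python3 - <<'E'
from h import *
p=pickle.load(open("wrist_d.pkl","rb"))
cv2.imwrite("pics/wd.png",cv2.resize(np.clip(255*(p["pixels"][150:340,150:420,::-1]/255.)**.5,0,255).astype(np.uint8),None,fx=2.8,fy=2.8))
p=pickle.load(open("scene_d.pkl","rb"))
cv2.imwrite("pics/sd.png",cv2.resize(p["pixels"][230:340,160:280,::-1],None,fx=5,fy=5,interpolation=cv2.INTER_CUBIC))
E
```

```text
6.2167 [ 4.519e-01 -3.375e-01 -2.000e-04] [-0.41 -0.54  0.64] 0.7020044327109506
[[-0.991, 0.137, 0.002], [0.137, 0.991, -0.002], [-0.003, -0.002, -1.0]]
```

View pics/wd.png

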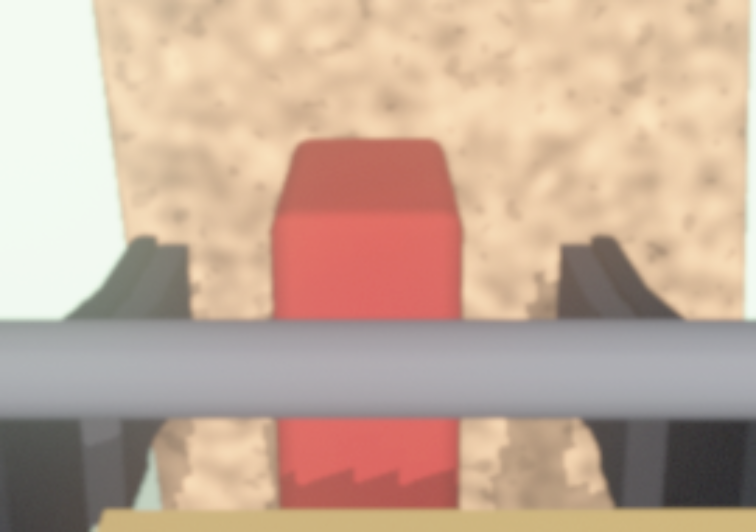

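View pics/sd.png

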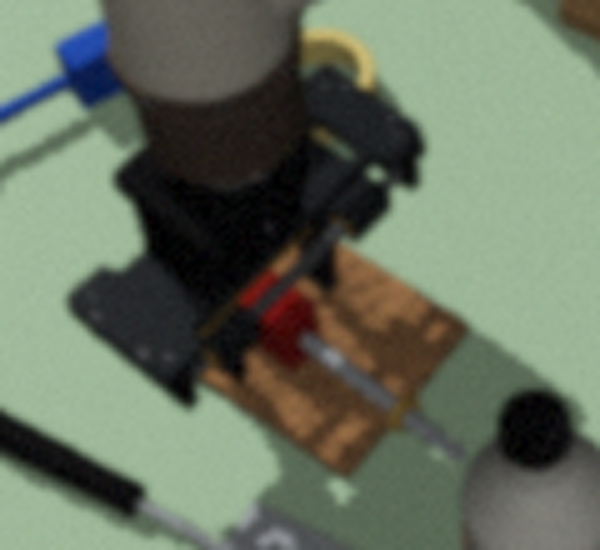

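Emit:
apply_moves:
  plan:
    - [[0,-0.04,0,-0.1,0.002,0.002,0],[0,0,0,0,0,0,0],[0,0,0,0,0,0,0],[0,0,0,0,0,0,0],[0,0,0,0,0,0,0],[0,0,0,0,0,0,0],[0,0,0,0,0,0,0],[0,0,0,0,0,0,0]]

```text
time_s: 6.88
tcp_pos: [0.4531, -0.3386, 0.0007]
ee_rot: [[-0.991, 0.137, 0.006], [0.137, 0.991, -0.003], [-0.007, -0.002, -1.0]]
wrist_force: [0.1, -1.5, -0.6]
gripper_width: 0.293
```

Emit:
apply_moves:
  plan:
    - [[0,0,0,0,0,0,0],[0,0,0,0,0,0,0],[0,0,0,0.3,0,0,0],[0,0,0,0.6,0,0,0],[0,-0.2,0,0.7,0,0,0],[0,-0.5,0,0.7,0,0,0],[0,-0.5,0.1,0.4,0,0,0],[0,0,0.2,0,0,0,0]]

```text
time_s: 7.55
tcp_pos: [0.4194, -0.3297, 0.0694]
ee_rot: [[-0.991, 0.137, -0.001], [0.137, 0.991, 0.001], [0.001, 0.0, -1.0]]
wrist_force: [-0.4, 0.0, -2.3]
gripper_width: 0.297
```

Emit:
apply_moves:
  plan:
    - [[0,0,0.5,0,0,0,0.008],[0,0,0.9,0,0,0,0.009],[0,0,1,0,0,0,0.009],[0,0,1,0,0,0,0.009],[0,0,1,0,0,0,0.009],[0,0,1,0,0,0,0.009],[0,0,1,0,0,0,0.009],[0,0,1,0,0,0,0.009],[0,0,1,0,0,0,0.009],[0,0,1,0,0,0,0.009],[0,0,1,0,0,0,0.009],[0,0,0.6,0,0,0,0.009]]

```text
time_s: 8.55
tcp_pos: [0.415, -0.0363, 0.0648]
ee_rot: [[-1.0, 0.025, -0.008], [0.025, 1.0, 0.001], [0.008, 0.001, -1.0]]
wrist_force: [0.1, -0.7, -1.6]
gripper_width: 0.295
```

```bash
python3 shot.py e top wrist; python3 - <<'E'
from h import *
p=pickle.load(open("top_e.pkl","rb"))
cv2.imwrite("pics/te.png",cv2.resize(p["pixels"][140:260,220:340,::-1],None,fx=5,fy=5,interpolation=cv2.INTER_CUBIC))
E
```

```text
8.65 [ 0.4153 -0.0364  0.0649] [-0.05 -0.05 -1.37] 0.29633407123253486
[[-1.0, 0.024, -0.008], [0.024, 1.0, 0.001], [0.008, 0.001, -1.0]]
```

View pics/te.png

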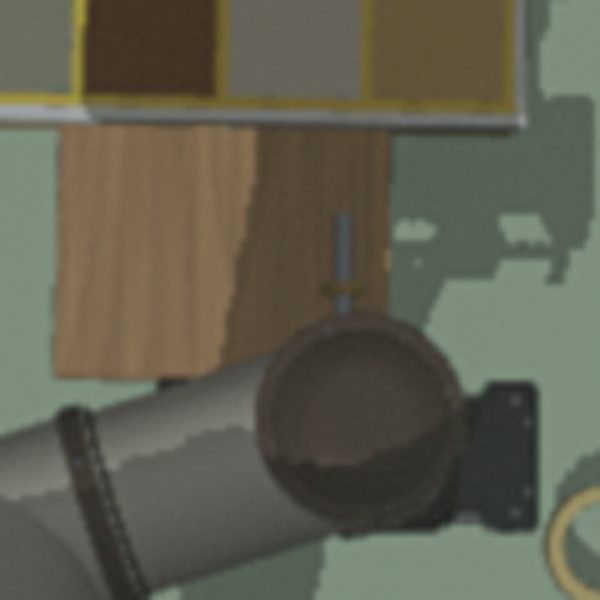

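View pics/wrist_e.png

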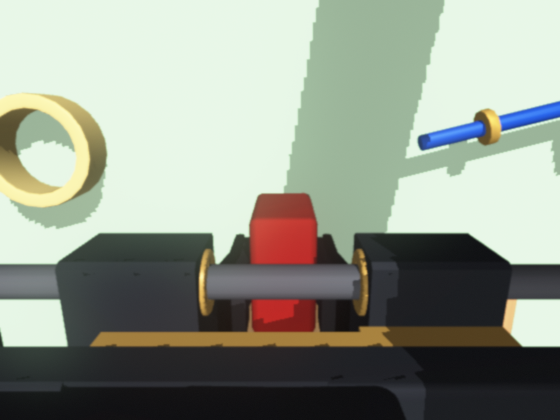

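```bash
cat > tip.py <<'E'
from h import *
def tip(p,rows,cols,zr=(.07,.13)):
    W=cloud(p); q=W[rows[0]:rows[1],cols[0]:cols[1]].reshape(-1,3); q=q[(q[:,2]>zr[0])&(q[:,2]<zr[1])]
    return q
E
python3 - <<'E'
from tip import *
p=pickle.load(open("top_e.pkl","rb")); W=cloud(p)
for v in range(181,203): print(v,[(float(x[0].round(3)),float(x[1].round(3)),float(x[2].round(3))) for x in W[v,286:292]])
f=lambda c,z: unproj(p,(220+(c[0]-2)/5,140+(c[1]-2)/5),z)
print("tip",f((343,215),.098),"coll",f((342,288),.098), "rod base",f((342,312),.098))
E
```

```text
181 [(0.566, -0.038, 0.017), (0.565, -0.041, 0.025), (0.564, -0.044, 0.03), (0.567, -0.047, 0.015), (0.566, -0.05, 0.02), (0.566, -0.052, 0.02)]
182 [(0.563, -0.038, 0.023), (0.563, -0.041, 0.018), (0.563, -0.044, 0.021), (0.563, -0.047, 0.019), (0.562, -0.049, 0.023), (0.563, -0.052, 0.019)]
183 [(0.561, -0.038, 0.015), (0.548, -0.039, 0.104), (0.548, -0.042, 0.104), (0.548, -0.044, 0.102), (0.561, -0.05, 0.016), (0.56, -0.052, 0.022)]
184 [(0.557, -0.038, 0.02), (0.546, -0.039, 0.099), (0.546, -0.042, 0.101), (0.546, -0.044, 0.101), (0.557, -0.049, 0.021), (0.557, -0.052, 0.019)]
185 [(0.555, -0.038, 0.015), (0.543, -0.039, 0.103), (0.543, -0.042, 0.104), (0.543, -0.045, 0.097), (0.555, -0.049, 0.018), (0.554, -0.052, 0.02)]
186 [(0.552, -0.038, 0.016), (0.54, -0.039, 0.1), (0.54, -0.042, 0.105), (0.539, -0.044, 0.107), (0.551, -0.049, 0.023), (0.55, -0.052, 0.029)]
187 [(0.55, -0.038, 0.012), (0.538, -0.039, 0.098), (0.537, -0.042, 0.103), (0.537, -0.044, 0.104), (0.548, -0.049, 0.021), (0.548, -0.052, 0.027)]
188 [(0.546, -0.038, 0.016), (0.535, -0.039, 0.098), (0.535, -0.042, 0.
[... 1560 characters left out ...]
-0.036, 0.091), (0.505, -0.038, 0.107), (0.505, -0.041, 0.102), (0.505, -0.044, 0.105), (0.506, -0.047, 0.09), (0.514, -0.051, 0.022)]
200 [(0.511, -0.037, 0.023), (0.503, -0.038, 0.099), (0.503, -0.041, 0.1), (0.503, -0.044, 0.1), (0.511, -0.049, 0.021), (0.512, -0.051, 0.017)]
201 [(0.508, -0.037, 0.024), (0.5, -0.038, 0.101), (0.5, -0.041, 0.098), (0.5, -0.044, 0.102), (0.509, -0.049, 0.02), (0.508, -0.051, 0.023)]
202 [(0.506, -0.037, 0.018), (0.497, -0.038, 0.102), (0.497, -0.041, 0.099), (0.497, -0.044, 0.099), (0.46, -0.037, 0.446), (0.46, -0.039, 0.445)]
tip [ 0.54987919 -0.04248163  0.098     ] coll [ 0.51042995 -0.04123847  0.098     ] rod base [ 0.49750396 -0.04100717  0.098     ]
```

Emit:
apply_moves:
  plan:
    - [[0,0.3,0.15,-0.4,0,0,-0.003],[0,0.45,0.15,-0.6,0,0,-0.003],[0,0.45,0.15,-0.6,0,0,0],[0,0.4,0.1,-0.4,0,0,0],[0,0,0,0,0,0,0]]

```text
time_s: 9.07
tcp_pos: [0.4556, -0.0201, 0.0125]
ee_rot: [[-1.0, 0.025, -0.009], [0.025, 1.0, 0.001], [0.009, 0.001, -1.0]]
wrist_force: [0.2, 0.3, -2.6]
gripper_width: 0.299
```

```bash
python3 shot.py f top; python3 - <<'E'
from tip import *
p=pickle.load(open("top_f.pkl","rb")); W=cloud(p)
cv2.imwrite("pics/tf.png",cv2.resize(p["pixels"][140:260,220:340,::-1],None,fx=5,fy=5,interpolation=cv2.INTER_CUBIC))
E
```

```text
9.1167 [ 0.4544 -0.0204  0.0129] [-0.56 -0.01 -2.23] 0.29605387385223136
[[-1.0, 0.026, -0.01], [0.025, 1.0, 0.001], [0.01, 0.001, -1.0]]
```

View pics/tf.png

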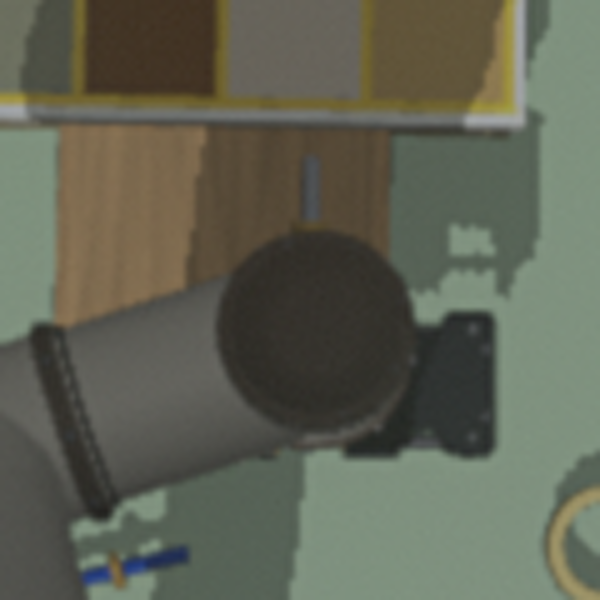

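```bash
python3 - <<'E'
from tip import *
p=pickle.load(open("top_f.pkl","rb")); W=cloud(p)
q=W[172:184,281:284]; print(q[...,2].round(3)[:, :].tolist()); print("mean tip half",np.median(q[:6,:,2]),"base half",np.median(q[6:,:,2]))
f=lambda c,z: unproj(p,(220+(c[0]-2)/5,140+(c[1]-2)/5),z)
S=np.array([.6573,.021]); a=np.radians(-1.83); X=np.array([np.cos(a),np.sin(a)]); Y=np.array([-X[1],X[0]])
for n,c in(("tip",(311,157)),("coll",(311,222))):
    w=f(c,.046); print(n,w,"stand",(w[:2]-S)@X,(w[:2]-S)@Y)
E
```

```text
[[0.051, 0.049, 0.049], [0.051, 0.051, 0.051], [0.052, 0.055, 0.04], [0.05, 0.046, 0.047], [0.046, 0.046, 0.046], [0.045, 0.052, 0.051], [0.05, 0.046, 0.04], [0.044, 0.045, 0.043], [0.046, 0.05, 0.051], [0.048, 0.044, 0.043], [0.049, 0.05, 0.048], [0.05, 0.047, 0.048]]
mean tip half 0.04952124961396295 base half 0.047574505581438574
tip [ 0.59048788 -0.02641733  0.046     ] stand -0.06526381743486542 -0.04952672732386542
coll [ 0.55381842 -0.02580283  0.046     ] stand -0.1019341943709553 -0.050083545424417564
```

Emit:
apply_moves:
  plan:
    - [[0,0.4,-0.08,0.03,0,0,-0.002],[0,0.6,-0.08,0,0,0,-0.002],[0,0.6,-0.08,0,0,0,-0.002],[0,0.4,0,0,0,0,0],[0,0.2,0,0,0,0,0],[0,0,0,0,0,0,0]]

```text
time_s: 9.62
tcp_pos: [0.511, -0.0289, 0.0168]
ee_rot: [[-0.999, 0.033, -0.009], [0.033, 0.999, 0.001], [0.009, 0.001, -1.0]]
wrist_force: [-0.3, -0.8, -2.1]
gripper_width: 0.295
```

Emit:
apply_moves:
  plan:
    - [[0,0.1,0,-0.12,0,0,0],[0,0.1,0,0,0,0,0],[0,0.1,0,0,0,0,0],[0,0,0,0,0,0,0]]

```text
time_s: 9.95
tcp_pos: [0.5174, -0.0295, 0.0144]
ee_rot: [[-0.999, 0.034, -0.01], [0.034, 0.999, 0.001], [0.01, 0.001, -1.0]]
wrist_force: [0.0, -0.7, -1.6]
gripper_width: 0.297
```

Emit:
apply_moves:
  plan:
    - [[0,0.1,0,-0.02,0,0,0],[0,0.1,0,0,0,0,0],[0,0.1,0,0,0,0,0]]

```text
time_s: 10.2
tcp_pos: [0.5227, -0.0297, 0.0136]
ee_rot: [[-0.999, 0.034, -0.014], [0.034, 0.999, 0.001], [0.014, 0.0, -1.0]]
wrist_force: [-2.8, -0.6, -0.4]
gripper_width: 0.294
```

Emit:
apply_moves:
  plan:
    - [[0,0.08,0,0,0,-0.005,0],[0,0.0,0.08,0,0,0,0],[0,0.0,0.08,0,0,0,0],[0,0.0,0.08,0,0,0,0]]

```text
time_s: 10.53
tcp_pos: [0.5216, -0.0244, 0.0125]
ee_rot: [[-0.999, 0.037, -0.016], [0.037, 0.999, -0.0], [0.016, -0.001, -1.0]]
wrist_force: [-1.5, 0.3, -1.2]
gripper_width: 0.293
```

Emit:
apply_moves:
  plan:
    - [[0,0.1,0.08,0.05,0,-0.007,0],[0,0.06,0.08,0.02,0,-0.002,0],[0,0.05,0.08,0.0,0,-0.001,0],[0,0.05,0.08,0.0,0,-0.001,0]]

```text
time_s: 10.87
tcp_pos: [0.5247, -0.0165, 0.0131]
ee_rot: [[-0.999, 0.039, -0.012], [0.039, 0.999, -0.002], [0.012, -0.002, -1.0]]
wrist_force: [-2.5, -2.0, -1.6]
gripper_width: 0.301
```

Emit:
apply_moves:
  plan:
    - [[0,0.08,0.08,0.0,0.001,-0.003,0.004],[0,0.05,0.08,0.0,0,-0.002,0.002],[0,0.05,0.08,0.0,0,-0.001,0.001],[0,0.05,0.08,0.0,0,-0.001,0.001]]

```text
time_s: 11.2
tcp_pos: [0.5276, -0.0086, 0.0121]
ee_rot: [[-0.999, 0.033, -0.011], [0.033, 0.999, -0.002], [0.011, -0.002, -1.0]]
wrist_force: [-5.1, -2.3, -1.9]
gripper_width: 0.297
```

Emit:
apply_moves:
  plan:
    - [[0,0.02,0.08,0.04,0.001,-0.001,0.001],[0,0.02,0.08,0.0,0,-0.001,0.001],[0,0.02,0.08,0.0,0,-0.001,0.001],[0,0.02,0.08,0.0,0,-0.001,0.001]]

```text
time_s: 11.53
tcp_pos: [0.528, -0.0004, 0.0124]
ee_rot: [[-0.999, 0.03, -0.011], [0.03, 1.0, -0.002], [0.011, -0.002, -1.0]]
wrist_force: [-4.0, -2.0, -2.1]
gripper_width: 0.291
```

Emit:
apply_moves:
  plan:
    - [[0,0.03,0.08,0.03,0.001,-0.001,-0.001],[0,0.03,0.08,0.0,0,-0.001,0],[0,0.03,0.08,0.0,0,-0.001,0],[0,0.03,0.08,0.0,0,-0.001,0]]

```text
time_s: 11.87
tcp_pos: [0.5291, 0.008, 0.0127]
ee_rot: [[-0.999, 0.032, -0.011], [0.032, 0.999, -0.001], [0.011, -0.002, -1.0]]
wrist_force: [-5.5, -3.1, -2.1]
gripper_width: 0.294
```

Emit:
apply_moves:
  plan:
    - [[0,0.01,0.08,0.03,0.001,-0.001,0],[0,0.02,0.08,0.0,0,-0.001,0],[0,0.02,0.08,0.0,0,-0.001,0],[0,0.02,0.08,0.0,0,-0.001,0]]

```text
time_s: 12.2
tcp_pos: [0.5291, 0.0165, 0.0129]
ee_rot: [[-0.999, 0.033, -0.01], [0.033, 0.999, -0.001], [0.01, -0.001, -1.0]]
wrist_force: [-5.6, -1.8, -2.3]
gripper_width: 0.297
```

Emit:
apply_moves:
  plan:
    - [[0,0.01,0.08,0.02,0,-0.001,0],[0,0.02,0.08,0.0,0,-0.001,0],[0,0.02,0.08,0.0,0,-0.001,0],[0,0.02,0.08,0.0,0,-0.001,0]]

```text
time_s: 12.53
tcp_pos: [0.5294, 0.0251, 0.013]
ee_rot: [[-0.999, 0.034, -0.009], [0.034, 0.999, -0.001], [0.009, -0.002, -1.0]]
wrist_force: [-4.7, -1.7, -2.3]
gripper_width: 0.297
```

Emit:
apply_moves:
  plan:
    - [[0,0.02,0.08,0.02,0,-0.001,0.001],[0,0.02,0.08,0.0,0,-0.001,0],[0,0.02,0.08,0.0,0,-0.001,0],[0,0.02,0.08,0.0,0,-0.001,0]]

```text
time_s: 12.87
tcp_pos: [0.5354, 0.034, 0.0149]
ee_rot: [[-0.999, 0.035, 0.002], [0.035, 0.999, -0.001], [-0.002, -0.0, -1.0]]
wrist_force: [-2.5, -7.0, -3.1]
gripper_width: 0.299
```

The rod dropped in. x jumped forward, the push fell to −2.5 N, and there is −7 N of lateral stop force. I'll ease back in y to unload the side.

Emit:
apply_moves:
  plan:
    - [[0,0,-0.08,-0.02,0,0.002,0],[0,0,-0.04,0,0,0,0],[0,0,0,0,0,0,0]]

```text
time_s: 13.12
tcp_pos: [0.5384, 0.0317, 0.0154]
ee_rot: [[-0.999, 0.035, 0.006], [0.035, 0.999, 0.001], [-0.006, 0.001, -1.0]]
wrist_force: [-1.3, -1.6, -1.9]
gripper_width: 0.298
```

Emit:
apply_moves:
  plan:
    - [[0,0.08,-0.04,-0.02,0,0.0,0],[0,0.08,0,-0.02,0,0,0],[0,0.08,0,0,0,0,0]]

```text
time_s: 13.37
tcp_pos: [0.5464, 0.0313, 0.0152]
ee_rot: [[-0.999, 0.034, 0.01], [0.034, 0.999, 0.001], [-0.01, 0.002, -1.0]]
wrist_force: [-1.2, -2.4, -1.9]
gripper_width: 0.295
```

Emit:
apply_moves:
  plan:
    - [[0,0.06,-0.06,-0.03,0,0.004,0],[0,0.06,-0.03,-0.02,0,0.002,0],[0,0.04,0,0,0,0,0]]

```text
time_s: 13.62
tcp_pos: [0.5538, 0.0303, 0.0147]
ee_rot: [[-0.999, 0.031, 0.009], [0.031, 1.0, 0.003], [-0.009, 0.003, -1.0]]
wrist_force: [-0.6, -0.7, -1.9]
gripper_width: 0.296
```

Emit:
apply_moves:
  plan:
    - [[0,0.05,0,-0.05,0,0.003,0],[0,0.04,0,-0.04,0,0.002,0],[0,0.03,0,0,0,0,0]]

```text
time_s: 13.87
tcp_pos: [0.5575, 0.0302, 0.0123]
ee_rot: [[-1.0, 0.031, 0.004], [0.031, 1.0, 0.003], [-0.004, 0.003, -1.0]]
wrist_force: [-1.1, -2.0, -0.9]
gripper_width: 0.299
```

Emit:
apply_moves:
  plan:
    - [[0,0.04,-0.02,-0.04,-0.001,0.001,0],[0,0.04,0,-0.04,-0.001,0,0],[0,0.02,0,0,0,0,0]]

```text
time_s: 14.12
tcp_pos: [0.5608, 0.0299, 0.01]
ee_rot: [[-1.0, 0.031, 0.003], [0.031, 1.0, 0.001], [-0.003, 0.001, -1.0]]
wrist_force: [-0.8, -2.2, -1.5]
gripper_width: 0.298
```

Emit:
apply_moves:
  plan:
    - [[0,0.04,0.02,-0.03,0,0,0],[0,0.04,0,-0.02,0,0,0],[0,0.03,0,0,0,0,0]]

```text
time_s: 14.37
tcp_pos: [0.5622, 0.0299, 0.0088]
ee_rot: [[-1.0, 0.031, 0.0], [0.031, 1.0, 0.0], [-0.0, 0.0, -1.0]]
wrist_force: [-2.5, -1.2, -0.2]
gripper_width: 0.299
```

Emit:
apply_moves:
  plan:
    - [[0,-0.06,0,-0.01,0,0,0],[0,0,0,-0.02,0,0,0]]

```text
time_s: 14.53
tcp_pos: [0.5611, 0.0299, 0.0088]
ee_rot: [[-1.0, 0.031, 0.001], [0.031, 1.0, 0.0], [-0.001, 0.0, -1.0]]
wrist_force: [-3.8, 0.0, 5.1]
gripper_width: 0.295
```

```bash
python3 shot.py g wrist scene; python3 - <<'E'
from h import *
p=pickle.load(open("wrist_g.pkl","rb")); W=cloud(p); px=p["pixels"]; hsv=cv2.cvtColor(px,cv2.COLOR_RGB2HSV)
red=(((hsv[...,0]<8)|(hsv[...,0]>172))&(hsv[...,1]>120)); red[260:]=0; red[:, :230]=0; red[:,330:]=0
m=red&(W[...,2]>.055); q=W[m]; r=cv2.minAreaRect(q[:,:2].astype(np.float32)); print(m.sum(),np.median(q,0),r)
top=q[q[:,2]>.06]; print(top.min(0),top.max(0))
cv2.imwrite("pics/sg.png",cv2.resize(pickle.load(open("scene_g.pkl","rb"))["pixels"][170:290,240:380,::-1],None,fx=4.5,fy=4.5,interpolation=cv2.INTER_CUBIC))
E
```

```text
14.6333 [0.5611 0.0299 0.0088] [-3.41 -1.38  3.93] 0.29060721856560845
[[-1.0, 0.031, 0.001], [0.031, 1.0, 0.0], [-0.001, 0.0, -1.0]]
3172 [0.54110727 0.03139891 0.06418544] ((0.5231450796127319, 0.03155232220888138), (0.026934077963232994, 0.05956574156880379), 88.04246520996094)
[0.49337984 0.01827544 0.06003672] [0.55200448 0.04435583 0.19586975]
```

View pics/wrist_g.png

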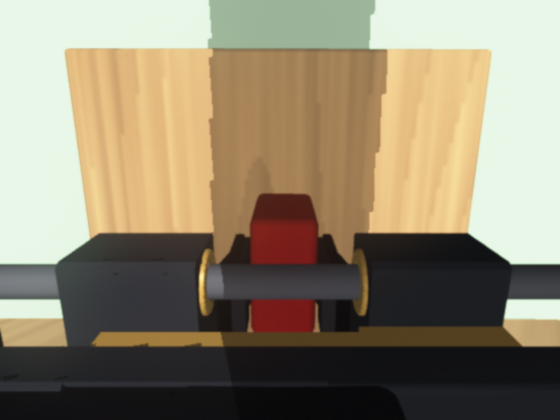

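View pics/sg.png

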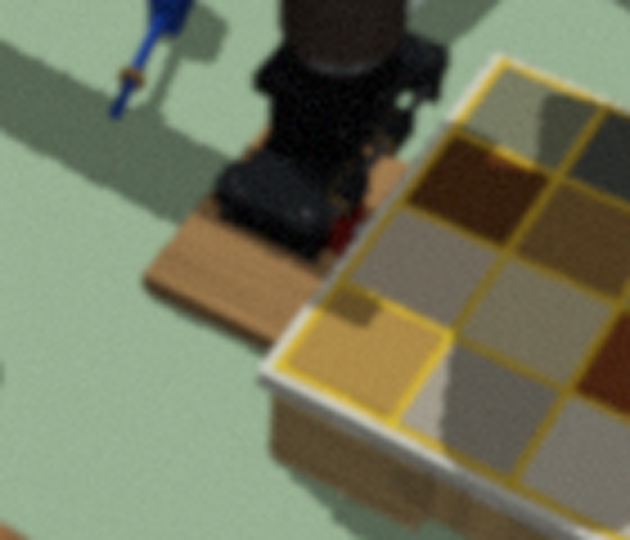

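Emit:
apply_moves:
  plan:
    - [[0,-0.08,0,0.04,0,0,0],[0,0,0,0,0,0,0]]

```text
time_s: 14.8
tcp_pos: [0.5597, 0.0301, 0.0097]
ee_rot: [[-1.0, 0.031, 0.003], [0.031, 1.0, 0.001], [-0.003, 0.001, -1.0]]
wrist_force: [-0.8, -1.9, -1.1]
gripper_width: 0.296
```

```bash
python3 shot.py h wrist; python3 - <<'E'
from h import *
p=pickle.load(open("wrist_h.pkl","rb")); W=cloud(p); px=p["pixels"]
for v in range(190,236,3): print(v,[tuple(float(a) for a in W[v,u].round(4)) for u in (270,283,296)])
E
```

```text
14.85 [0.5598 0.0301 0.0095] [-1.2  -1.82 -0.09] 0.29610621060163994
[[-1.0, 0.031, 0.003], [0.031, 1.0, 0.001], [-0.003, 0.001, -1.0]]
190 [(0.5322, 0.0253, 0.0197), (0.5322, 0.0316, 0.0209), (0.5324, 0.0379, 0.0209)]
193 [(0.5323, 0.0255, 0.0256), (0.5325, 0.0316, 0.0255), (0.5342, 0.0379, 0.0196)]
196 [(0.5324, 0.0256, 0.0311), (0.5326, 0.0316, 0.0311), (0.5333, 0.0376, 0.0292)]
199 [(0.5329, 0.0257, 0.0347), (0.5328, 0.0316, 0.0358), (0.5331, 0.0374, 0.0353)]
202 [(0.5326, 0.026, 0.0413), (0.5329, 0.0316, 0.0409), (0.5328, 0.0371, 0.0417)]
205 [(0.5324, 0.0261, 0.0468), (0.5328, 0.0315, 0.046), (0.5331, 0.037, 0.0457)]
208 [(0.5327, 0.0263, 0.0504), (0.5329, 0.0315, 0.0503), (0.5331, 0.0368, 0.0502)]
211 [(0.5323, 0.0265, 0.0561), (0.533, 0.0315, 0.0544), (0.5332, 0.0367, 0.054)]
214 [(0.533, 0.0265, 0.0581), (0.5328, 0.0315, 0.0592), (0.5334, 0.0366, 0.0575)]
217 [(0.5326, 0.0267, 0.0633), (0.533, 0.0315, 0.0623), (0.5331, 0.0364, 0.0624)]
220 [(0.5333, 0.0267, 0.0646), (0.5338, 0.0315, 0.0637), (0.5341, 0.0364, 0.0631)]
223 [(0.5343, 0.0267, 0.0653), (0.5347, 0.0315, 0.0646), (0.5348, 0.0363, 0.0645)]
226 [(0.5356, 0.0266, 0.0648), (0.5357, 0.0314, 0.065), (0.5357, 0.0362, 0.0654)]
229 [(0.5366, 0.0266, 0.0653), (0.5367, 0.0314, 0.0654), (0.5371, 0.0362, 0.0647)]
232 [(0.5378, 0.0265, 0.0652), (0.5377, 0.0314, 0.0659), (0.5378, 0.0362, 0.0662)]
235 [(0.5391, 0.0265, 0.065), (0.5391, 0.0313, 0.0654), (0.5393, 0.0362, 0.0651)]
```

Emit:
apply_moves:
  plan:
    - [[0,0,-0.03,-0.02,0,0,0],[0,0,0,0,0,0,0]]

```text
time_s: 15.02
tcp_pos: [0.5604, 0.0297, 0.0088]
ee_rot: [[-1.0, 0.03, 0.004], [0.03, 1.0, 0.001], [-0.004, 0.001, -1.0]]
wrist_force: [0.2, -0.1, -0.8]
gripper_width: 0.297
```

Forces are near zero, so I'll release.

Emit:
apply_moves:
  plan:
    - [[36,0,0,0,0,0,0],[60,0,0,0,0,0,0],[60,0,0,0,0,0,0],[60,0,0,0,0,0,0],[60,0,0,0,0,0,0]]

```text
time_s: 15.43
tcp_pos: [0.5636, 0.0312, 0.0098]
ee_rot: [[-1.0, 0.028, 0.011], [0.028, 1.0, 0.003], [-0.011, 0.003, -1.0]]
wrist_force: [0.2, -0.2, -1.0]
gripper_width: 0.559
```

```bash
python3 shot.py i wrist; python3 - <<'E'
from h import *
p=pickle.load(open("wrist_i.pkl","rb")); W=cloud(p); px=p["pixels"]
for v in range(190,236,5): print(v,[tuple(float(a) for a in W[v,u].round(4)) for u in (270,283,296)])
E
```

```text
15.4833 [0.5636 0.0312 0.0099] [-0.4   0.15 -0.57] 0.5774851498783906
[[-1.0, 0.027, 0.011], [0.028, 1.0, 0.003], [-0.011, 0.003, -1.0]]
190 [(0.5332, 0.0267, 0.032), (0.5333, 0.0326, 0.0321), (0.534, 0.0386, 0.0298)]
195 [(0.5332, 0.027, 0.041), (0.5335, 0.0326, 0.0405), (0.5339, 0.0382, 0.0396)]
200 [(0.5333, 0.0272, 0.0491), (0.5336, 0.0325, 0.0484), (0.5335, 0.0378, 0.0495)]
205 [(0.5332, 0.0275, 0.0571), (0.5334, 0.0325, 0.0567), (0.5338, 0.0376, 0.0558)]
210 [(0.5339, 0.0276, 0.0614), (0.5339, 0.0325, 0.0621), (0.5341, 0.0374, 0.0616)]
215 [(0.5351, 0.0276, 0.0638), (0.5352, 0.0324, 0.0641), (0.5352, 0.0372, 0.0646)]
220 [(0.5371, 0.0275, 0.0638), (0.5368, 0.0324, 0.065), (0.5369, 0.0372, 0.0654)]
225 [(0.5388, 0.0275, 0.0646), (0.5391, 0.0323, 0.0641), (0.5392, 0.0372, 0.0643)]
230 [(0.5407, 0.0274, 0.0646), (0.5407, 0.0323, 0.0651), (0.541, 0.0371, 0.0647)]
235 [(0.5427, 0.0274, 0.0647), (0.5428, 0.0322, 0.0647), (0.543, 0.0371, 0.0647)]
```

View pics/wrist_i.png

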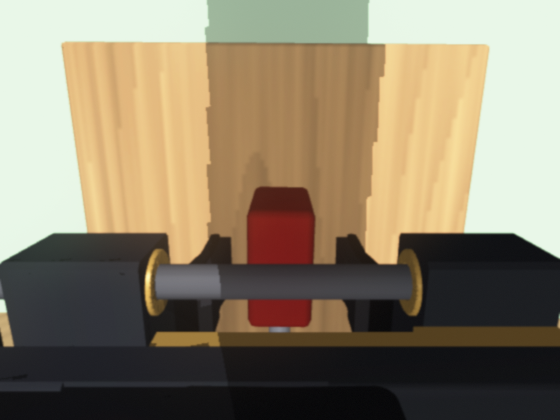

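The jaws are clear on both sides and the key stayed in place. Next I'll retreat straight up and slightly back.

Emit:
apply_moves:
  plan:
    - [[60,-0.1,0,0.3,0.003,0.01,0],[60,0,0,0.6,0,0,0],[60,0,0,0.8,0,0,0],[60,-0.1,0,0.9,0,0,0],[60,-0.5,0,0.9,0,0,0],[60,-0.9,0,0.9,0,0,0],[60,-1,0,0.8,0,0,0],[60,-1,0,0.6,0,0,0],[60,-0.8,0,0,0,0,0],[60,0,0,0,0,0,0]]

```text
time_s: 16.32
tcp_pos: [0.4492, 0.0307, 0.1597]
ee_rot: [[-1.0, 0.028, -0.0], [0.028, 1.0, 0.006], [0.0, 0.006, -1.0]]
wrist_force: [-1.2, -0.3, 0.0]
gripper_width: 0.6
```

```bash
python3 shot.py j top scene wrist; python3 - <<'E'
from h import *
from station import recognise
p=pickle.load(open("top_j.pkl","rb"))
cv2.imwrite("pics/tj.png",cv2.resize(p["pixels"][60:250,90:460,::-1],None,fx=2.1,fy=2.1,interpolation=cv2.INTER_CUBIC))
E
```

```text
16.4667 [0.453  0.0312 0.1592] [ 0.06 -0.35  0.45] 0.5999759577836626
[[-1.0, 0.028, 0.001], [0.028, 1.0, 0.005], [-0.001, 0.005, -1.0]]
```

View pics/tj.png

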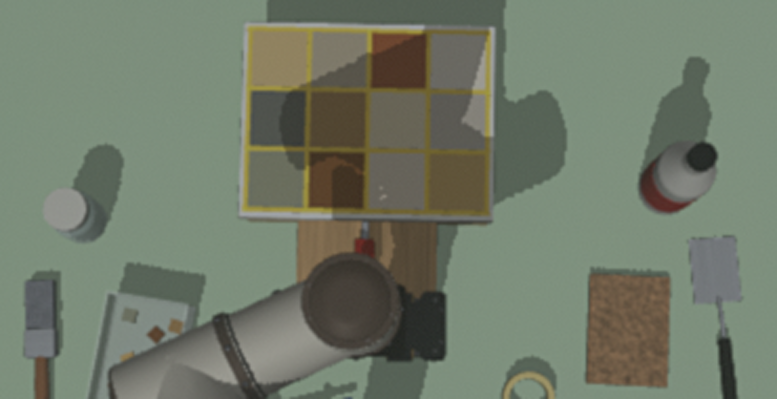

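View pics/wrist_j.png

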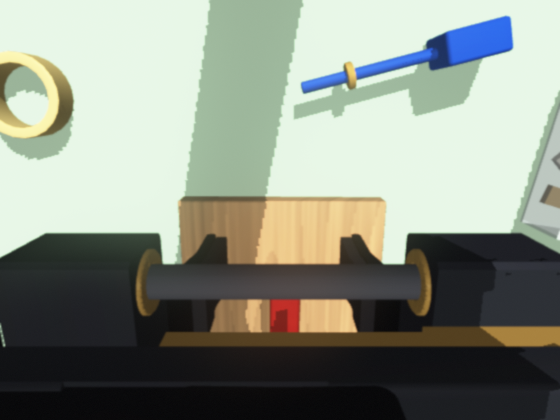

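View pics/scene_j.png

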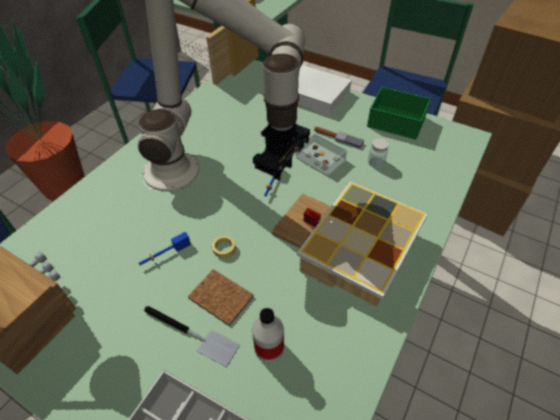

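The key's handle (top crop 364,245) stands on the sill with its rod under the panel, and the other things are unmoved. I'll clear the arm sideways for a full check of the key.

Emit:
apply_moves:
  plan:
    - [[60,-0.5,-0.5,0.4,0,0,0],[60,-0.5,-1,0.4,0,0,0],[60,-0.3,-1,0,0,0,0],[60,0,-1,0,0,0,0],[60,0,-1,0,0,0,0],[60,0,-1,0,0,0,0],[60,0,-0.5,0,0,0,0],[60,0,0,0,0,0,0],[60,0,0,0,0,0,0]]

```text
time_s: 17.22
tcp_pos: [0.4263, -0.1253, 0.1751]
ee_rot: [[-1.0, 0.028, -0.006], [0.028, 1.0, 0.002], [0.006, 0.002, -1.0]]
wrist_force: [0.5, 0.7, -0.4]
gripper_width: 0.604
```

```bash
python3 shot.py k top scene; python3 - <<'E'
from h import *
p=pickle.load(open("top_k.pkl","rb")); W=cloud(p); px=p["pixels"]
cv2.imwrite("pics/tk.png",cv2.resize(px[140:240,220:320,::-1],None,fx=6,fy=6,interpolation=cv2.INTER_CUBIC))
hsv=cv2.cvtColor(px,cv2.COLOR_RGB2HSV); m=((hsv[...,0]<8)|(hsv[...,0]>172))&(hsv[...,1]>130)&(W[...,2]>.05)&(W[...,2]<.08); m[:155]=0; m[220:]=0; m[:,230:231]=0; m[:,:235]=0; m[:,300:]=0
q=W[m]; r=cv2.minAreaRect(q[:,:2].astype(np.float32)); print(m.sum(),q.mean(0),r)
a=np.radians(-1.83); X=np.array([np.cos(a),np.sin(a)]); Y=np.array([-X[1],X[0]]); S=np.array([.6573,.021]); c=np.array(r[0])-S; print("handle centre in stand",c@X,c@Y,"tip x",c@X+.138)
# bystander displacement: image difference vs start
p0=pickle.load(open("top0.pkl","rb")); s0=pickle.load(open("scene0.pkl","rb"))
E
```

```text
17.3167 [ 0.4262 -0.1245  0.1752] [ 0.76 -0.09  0.74] 0.5992970802104499
[[-1.0, 0.026, -0.006], [0.026, 1.0, 0.002], [0.006, 0.002, -1.0]]
158 [0.55647641 0.02606985 0.06414671] ((0.5567114949226379, 0.026131629943847656), (0.022258618846535683, 0.04851427674293518), 89.11564636230469)
handle centre in stand -0.1007010765571535 0.0019168098000054727 tip x 0.03729892344284651
```

View pics/tk.png

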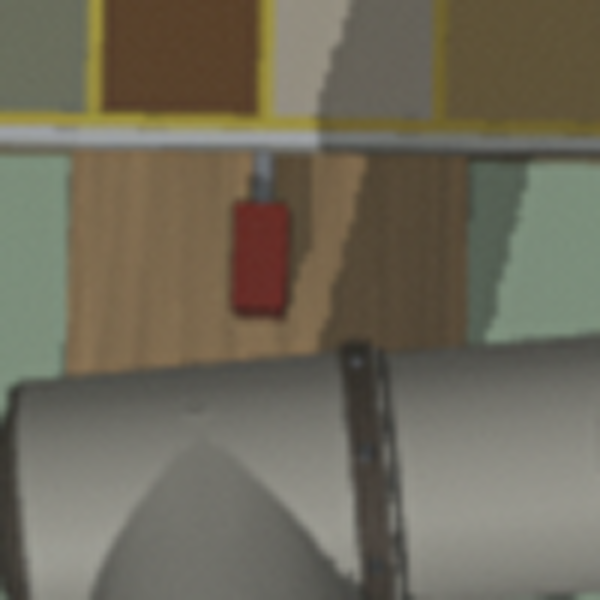

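View pics/top_k.png

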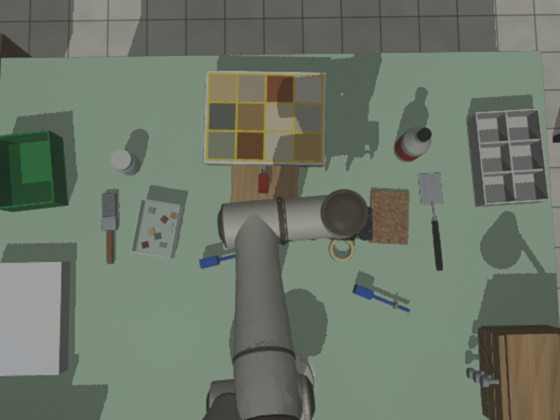

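The handle stands square on the sill with its top at 64 mm. The tip works out at x ≈ 37 mm, and the bystanders are at the same pixels as at the start. Handing in.

```bash
python3 -c "
from station import finish_job
print(finish_job())"
```

```text
the job is handed in; nothing more can be done
None
```

The key is in the slot and pushed home against its collar. It is released and its handle is upright on the sill. I handed the job in at about 17.3 s of the 51 s allowed; no verdict was reported.

**What I did:** I took the red key off the cork pad and slid its rod along the strip at about 3–6 N. At a stand y of about +5 mm the push dropped and the slot's side stopped the rod. I backed off sideways, pushed until the collar touched, eased off until the forces were near zero, released and moved the arm clear.

**Last checks:**
- **Rod end:** about 37 mm behind the strip's resting face, measured from the handle's position. The target is 38 mm and the minimum 32 mm.
- **Handle:** its top is 64 mm above the table, which means it rests on the sill.
- **Alignment:** the rod is within about 1–2° of the stand's x axis.
- **Other things:** the tape, jar, glue, brush, scraper, tub and both blue look-alikes are where they started in the images.
- **Forces:** the largest wrist reading with the key on the stand was about 7 N sideways, when the slot stopped the rod. Readings were taken at the end of each move, so short peaks in between were not seen.

**What disagreed:**
- **Fingertip position:** the wrist camera's depth showed the fingertips about 29 mm behind the reported tool point, not 8 mm ahead as stated. Because of that, my first grasp closed on top of the handle, pressing it with about 15 N without moving it. I corrected the depth and the second grasp held.
- **Key position across the stand:** the top and wrist cameras differed by about 5 mm, but this did not matter because the slot was found by feel.

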